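# Seat the lids of the two tall core canisters

## Robot

A 7-joint arm with a two-finger parallel gripper is mounted at the origin on a cart in front of the work surface, level with it; the furniture and walls round the work are solid. World frame = base frame: x ahead of the robot, y to its left, z up, the work surface at z = 0. Lengths are in m, angles in rad, forces in N, time in s.
With the tool pointing down it reaches from about 0.4 to 0.875 m from the base axis. Payload 19.3 kg.
Tool frame: the origin (TCP) lies at the very end of the fingers, on their centre line; the grasp point (between the pads) lies 19 mm behind it; z points along the fingers, y is the line along which they close (so a half turn about z gives the same grasp; the last joint's range is limited). The gripper opens to 85 mm and grips with 20 to 120 N. Pads are 22 mm wide; open, the fingers measure 114 mm over their backs; the gripper's body (76 mm by 85 mm) begins 54 mm behind the grasp point. The pads swing forward as they close: fully open they stand 13 mm farther back than shut.
Start: joints at [-1.239, 0.521, -0.036, 1.599, 0.021, 1.021, -0.113], TCP at [0.244, 0.575, 0.231] pointing down, gripper open.
Joint ranges: [-2.91, 2.91], [-0.3, 2.13], [-1.5, 1.42], [0.17, 2.43], [-1.26, 4.41], [0.16, 1.93], [-2.52, 2.52]. Speed limits (rad/s): [1.89, 1.89, 2.39, 2.39, 3.01, 3.01, 3.01].

## Interface

Orientations are given as [roll, pitch, yaw] about the fixed x, y, z axes, in that order (R = Rz(yaw) Ry(pitch) Rx(roll)).
In Python, from workcell import bot gives the robot as it stands.
- The arm moves only by the tool servo_tool, never from a script. Its argument "plan" is a list of rows, each a list of 7 numbers: the finger opening in cm, from 0 to 8.54, then the shift along the tool's x, y, z in cm, then the turn, a rotation vector about the tool's x, y, z in degrees. In form: [[fingers, x, y, z, wx, wy, wz], ...]. A call has 1 to 10 rows; each row is the pose to reach, as a shift and turn from the pose commanded when the call began, along the tool's axes at that moment; what a row does not reach only later rows make up. A row lasts 1/10 s, in which the tool goes at most 50 mm and 8.59 degrees, less where a joint would pass 70% of its speed; a pose out of reach is approached as far as the arm can. A call with a gripper value outside its range is refused whole. The fingers move at their own pace and stop on an object; "force" is the grip in N (left out, the last holds). Time passes only in rows, so rows that repeat a pose let the fingers close. It gives the time, the measured TCP pose, the force, the opening and the grip force at its end, in the units of the state.
- bot.observe(): the state, without advancing time (a new reading comes with each control period).
- bot.grab_frame(name): name is "scene" or "top" or "wrist"; returns a dict with "frame" (420x560x3 uint8, blue, green, red), "mtx" (3x3 intrinsics, pixels), "k1" (the pictures are not rectified: a ray, as slopes to the right and down, at radius r is drawn at 1 + k1 r^2 times it, then the intrinsics apply), "R" (3x3) and "t" (3): a world point X has camera coordinates R X + t; the wrist camera has in their place "T_tool_cam" (4x4, takes a point from camera to tool coordinates, whose origin is the TCP and whose axes are the flange's). Camera axes: x right, y down, z forward; pixel columns grow to the right and rows downward; lengths in m; the calibration is good to about 2 mm. A picture is of the moment at which its call begins: read the wrist's pose just before it. There is no depth.
- bot.job_done(): hands the job in; it is judged then, once.
The state is a dict: "clock": time; "qpos": joint angles; "qd": joint speeds; "joint_efforts": joint torques, N m; "position": TCP position; "tool_rot": TCP orientation; "force": force on the tool from outside, world axes, zero at the start; "moment": the same for the moment, N m; "grip_width": finger opening in m; "finger_force": force on a finger pad.
Only numpy, scipy, OpenCV 4.12 (cv2) and the standard library are available. Lean on these libraries where they do the work, as an engineer would, in place of code of your own. Each camera call takes 0.05 s, during which the arm holds its last target. There are 200 camera calls.

## Task

The lids of the two tall steel core-sample canisters are standing proud of their rims: press both straight down until they are fully home, leaving the canisters upright where they stand. The short steel canister is still venting, so leave it and its raised lid as they are.

Things in the scene. Friction and masses are not known exactly. Their poses are not given: they have to be found in the camera images.
- tall_a_lid_top (a point): Lid of one tall steel canister, 58 mm across, 105 mm high without lid, loose on the bench (about 1.3 kg). Its flat aluminium lid (60 mm across, 10 mm thick, rubber plug below) slides only straight down: about 8 N moves it, it stays where left, stops hard when home; starts 11 to 16 mm proud of the rim. Point: centre of the lid's top face, z up, moving with it; 115 mm above the bench when home.
- tall_b_lid_top (a point): Lid of the other tall steel canister, 58 mm across, 105 mm high without lid, loose on the bench (about 1.3 kg). Its flat aluminium lid (60 mm across, 10 mm thick, rubber plug below) slides only straight down: about 8 N moves it, it stays where left, stops hard when home; starts 11 to 16 mm proud of the rim. Point: centre of the lid's top face, z up, moving with it; 115 mm above the bench when home.
- short_lid_top (a point): Lid of the short steel canister, 58 mm across, 60 mm high without lid, loose on the bench (about 0.9 kg). Its flat aluminium lid (60 mm across, 10 mm thick, rubber plug below) slides only straight down: about 8 N moves it, it stays where left, stops hard when home; starts 11 to 16 mm proud of the rim. Point: centre of the lid's top face, z up, moving with it; 81 to 86 mm up at the start.

How it is judged:
By the outcome, as a careful person would: the job done as asked, in the order asked, and still so for the second after the job is handed in, with the robot touching nothing.
It also fails if it takes over 32 s, if anything falls off the work surface, if the arm or the gripper's body presses on something with over 40 N, if the wrist force passes 120 N, or if a joint passes its speed limit or range.

## Working session

There is one attempt and no reset: what is moved stays moved. The work goes in short steps, Python scripts to look and compute and a tool call to move; the robot and the scene stay as the last step left them, time stands still between calls to the robot, and variables do not carry over. Pictures are saved under pics/ and viewed, at most 10 in all, crops included, and the job is handed in when it is done.

Besides the shell and the picture viewer there is one more tool, called after "Call:" by a JSON object that holds its "op" and its "data". servo_tool: Moves the arm, as the interface text tells. Its arguments: {"type":"object","properties":{"plan":{"type":"array","items":{"type":"array","items":{"type":"number"}}},"force":{"type":"number"}},"required":["plan"]}

```bash
mkdir -p pics; python3 - <<'E'
from workcell import bot
import cv2,numpy as np,pickle
s=bot.observe();print({k:np.round(v,3) for k,v in s.items()})
d={}
for n in("scene","top"):
    f=bot.grab_frame(n);d[n]=f;cv2.imwrite(f"pics/{n}0.png",f["frame"])
    print(n,f["mtx"].tolist(),f["k1"],np.round(f["R"],3).tolist(),f["t"])
pickle.dump(d,open("d.pkl","wb"))
E
```

```text
{'clock': np.float64(0.0), 'qpos': array([-1.239,  0.522, -0.036,  1.6  ,  0.021,  1.021, -0.113]), 'qd': array([-0.   , -0.001,  0.002,  0.   ,  0.   , -0.002, -0.001]), 'joint_efforts': array([ 2.0000e-03, -9.2710e+01,  1.9800e+00, -3.6995e+01,  1.8000e-02,
        8.0000e-03, -0.0000e+00]), 'position': array([0.244, 0.575, 0.231]), 'tool_rot': array([-3.14,  0.  ,  2.74]), 'force': array([0.045, 0.485, 0.413]), 'moment': array([ 0.002,  0.019, -0.042]), 'finger_force': np.float64(0.0), 'grip_width': np.float64(0.085)}
scene [[519.5277201861991, 0.0, 278.2972163530019], [0.0, 519.5277201861991, 206.91769621343144], [0.0, 0.0, 1.0]] -0.09085895074162784 [[0.545, -0.839, 0.004], [-0.584, -0.383, -0.715], [0.601, 0.387, -0.699]] [-0.30816527  0.41392059  0.99361425]
top [[514.5879297205605, 0.0, 273.809653949766], [0.0, 514.5879297205605, 210.54589923236466], [0.0, 0.0, 1.0]] -0.1480934660662147 [[0.019, -1.0, -0.006], [-0.983, -0.018, -0.181], [0.181, 0.009, -0.983]] [-0.0096791   0.56207925  1.15738128]
```

View pics/top0.png

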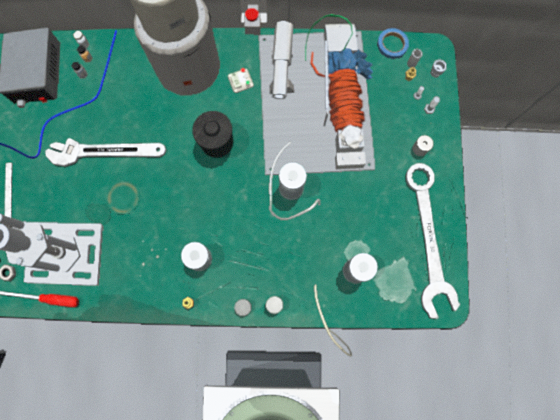

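View pics/scene0.png

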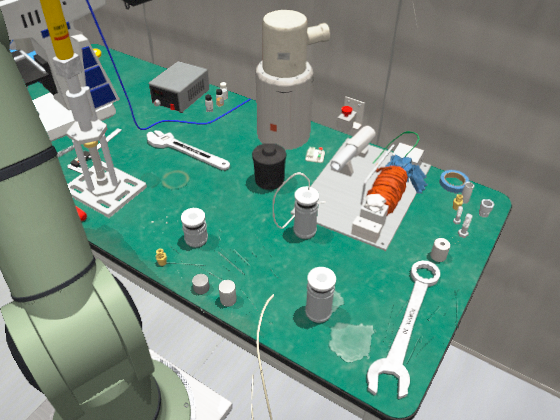

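The top view shows the short canister's lid at about (195,256) and the tall lids at about (292,180) and (363,268). In the scene view they are at (193,219), (307,197) and (321,279). The arm is at the left edge.

```bash
cat > h.py <<'E'
import cv2,numpy as np
def ray(f,p):
    d=np.array([f["k1"],0,0,0,0.])
    u=cv2.undistortPoints(np.array([[p]],float),f["mtx"],d)[0,0]
    R=np.array(f["R"]);t=np.array(f["t"])
    v=R.T@np.array([*u,1]);return -R.T@t,v/np.linalg.norm(v)
def plane(f,p,z):
    c,v=ray(f,p);return c+v*(z-c[2])/v[2]
def tri(f,p,g,q):
    c,v=ray(f,p);e,w=ray(g,q)
    a=np.linalg.lstsq(np.c_[v,-w],e-c,rcond=None)[0]
    A=c+a[0]*v;B=e+a[1]*w;return (A+B)/2,np.linalg.norm(A-B)
def blob(im,p,th,r=22):
    g=im.min(2);m=(g>th).astype(np.uint8)
    x,y=p;w=np.zeros_like(m);w[y-r:y+r,x-r:x+r]=1
    n,l,s,c=cv2.connectedComponentsWithStats(m*w)
    k=1+np.argmax(s[1:,4]);return c[k],s[k]
E
python3 - <<'E'
import pickle;from h import *
d=pickle.load(open("d.pkl","rb"))
for nm,a,b in(("short",(195,256),(193,219)),("A",(292,178),(307,197)),("B",(363,268),(321,279))):
  for th in (200,225):
    p,s=blob(d["top"]["frame"],a,th);q,r=blob(d["scene"]["frame"],b,th)
    print(nm,th,p.round(1),s,q.round(1),r,*tri(d["top"],p,d["scene"],q))
o=[cv2.resize(d["top"]["frame"][140:300,160:400],None,fx=3,fy=3),cv2.resize(d["scene"]["frame"][175:335,160:400],None,fx=3,fy=3)]
cv2.imwrite("pics/c.png",cv2.resize(np.vstack(o),(450,600)))
E
```

```text
short 200 [194.2 255. ] [182 243  26  26 524] [192.4 216.2] [181 208  24  18 331] [0.45116357 0.17856727 0.08244696] 0.0006192332727257003
short 225 [194.1 255. ] [182 243  25  25 446] [192.5 216.1] [181 208  24  17 324] [0.45116433 0.17854327 0.08276568] 0.0008805228939580149
A 200 [292.3 174.9] [279 162  27  26 543] [316.3 195.3] [295 175  34  44 844] [ 0.63891949 -0.0492294   0.12036516] 0.023444748550272714
A 225 [292.3 175. ] [280 163  26  25 510] [306.6 194.6] [295 187  24  16 310] [ 0.62956009 -0.03978495  0.12767169] 0.0006329194567021799
B 200 [363.1 266.6] [350 253  27  28 580] [321.5 277.7] [308 267  28  22 497] [ 0.4283342  -0.19618488  0.12617302] 0.0006351404840006462
B 225 [363.  266.6] [350 254  27  27 554] [321.6 277.7] [308 267  28  22 489] [ 0.42859145 -0.19620784  0.12597908] 0.0008631691324592031
```

View pics/c.png

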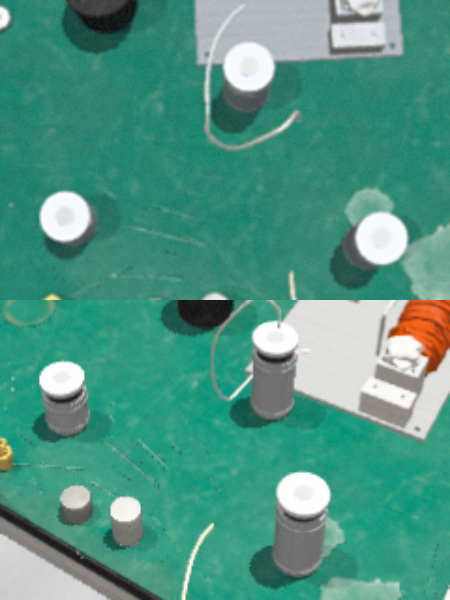

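The crop confirms flat white lids standing above the dark plugs. The triangulated heights of 0.128, 0.126 and 0.083 m agree with the task. Next I check the wire near A and the apparatus near the start.

```bash
python3 - <<'E'
import pickle;from h import *
d=pickle.load(open("d.pkl","rb"))
def proj(f,X):
    return cv2.projectPoints(np.array([X],float),cv2.Rodrigues(np.array(f["R"]))[0],np.array(f["t"]),f["mtx"],np.array([f["k1"],0,0,0,0.]))[0][0,0].round()
for X in([.244,.575,.231],[.244,.575,.4]):print("tcp",[proj(d[n],X) for n in d])
for n,p in (("topwireL",(270,185)),("topwireBot",(282,218)),("topwireEndR",(318,202)),("topwireEndUp",(289,144)),("topRod2",(317,287))):
  for z in(0,.06,.12,.18,.25):
    X=plane(d["top"],p,z);print(n,z,X.round(3),proj(d["scene"],X))
# stand at left; tall thing
for p in((8,220),(30,240),(100,250),(35,285)):print(p,plane(d["top"],p,0).round(3))
print("stand base scene",[plane(d["scene"],p,0).round(3) for p in((105,215),(145,185),(95,160))])
E
```

```text
tcp [array([  2., 159.]), array([-12., 343.])]
tcp [array([-24.,  98.]), array([-62., 349.])]
topwireL 0 [0.636 0.012 0.   ] [289. 221.]
topwireL 0.06 [0.622 0.011 0.06 ] [287. 208.]
topwireL 0.12 [0.607 0.01  0.12 ] [284. 194.]
topwireL 0.18 [0.593 0.009 0.18 ] [282. 180.]
topwireL 0.25 [0.577 0.007 0.25 ] [279. 160.]
topwireBot 0 [ 0.553 -0.019  0.   ] [282. 245.]
topwireBot 0.06 [ 0.543 -0.019  0.06 ] [280. 232.]
topwireBot 0.12 [ 0.533 -0.018  0.12 ] [277. 217.]
topwireBot 0.18 [ 0.523 -0.018  0.18 ] [275. 201.]
topwireBot 0.25 [ 0.511 -0.017  0.25 ] [272. 181.]
topwireEndR 0 [ 0.595 -0.107  0.   ] [320. 249.]
topwireEndR 0.06 [ 0.583 -0.102  0.06 ] [318. 236.]
topwireEndR 0.12 [ 0.571 -0.098  0.12 ] [315. 221.]
topwireEndR 0.18 [ 0.558 -0.093  0.18 ] [312. 204.]
topwireEndR 0.25 [ 0.544 -0.088  0.25 ] [308. 184.]
topwireEndUp 0 [ 0.743 -0.034  0.   ] [324. 204.]
topwireEndUp 0.06 [ 0.723 -0.033  0.06 ] [321. 192.]
topwireEndUp 0.12 [ 0.704 -0.032  0.12 ] [318. 179.]
topwireEndUp 0.18 [ 0.685 -0.03   0.18 ] [316. 165.]
topwireEndUp 0.25 [ 0.662 -0.029  0.25 ] [312. 146.]
topRod2 0 [ 0.387 -0.106  0.   ] [275. 307.]
topRod2 0.06 [ 0.385 -0.101  0.06 ] [272. 291.]
topRod2 0.12 [ 0.383 -0.096  0.12 ] [270. 273.]
topRod2 0.18 [ 0.381 -0.092  0.18 ] [267. 255.]
topRod2 0.25 [ 0.378 -0.087  0.25 ] [264. 231.]
(8, 220) [0.535 0.681 0.   ]
(30, 240) [0.485 0.615 0.   ]
(100, 250) [0.465 0.428 0.   ]
(35, 285) [0.373 0.591 0.   ]
stand base scene [array([0.382, 0.441, 0.   ]), array([0.531, 0.434, 0.   ]), array([0.531, 0.643, 0.   ])]
```

Call:
{"op": "servo_tool", "data": {"plan": [[0, 0, 0, -3, 0, 0, 0], [0, 0, -1, -6, 0, 0, 0], [0, -1.5, -3, -7, 0, 0, 0], [0, -3, -6, -7, 0, 0, 0], [0, -4.5, -9, -7, 0, 0, 0], [0, -6, -12, -7, 0, 0, 0], [0, -8.3, -15.5, -7, 0, 0, 0], [0, -8.3, -15.5, -7, 0, 0, 0]]}}

```text
clock: 0.9
position: [0.2615, 0.3958, 0.3015]
tool_rot: [-3.141, 0.001, 2.736]
force: [0.3, 1.8, -0.2]
grip_width: -0.0
finger_force: 0.0
```

```bash
python3 - <<'E'
import pickle;from h import *
from workcell import bot
from scipy.spatial.transform import Rotation as Ro
d=pickle.load(open("d.pkl","rb"))
for n,p,q in(("tip",(318,202),(308,176)),("front",(282,218),(274,200)),("far",(289,144),(324,202)),("L",(270,185),(289,221)),("rod tip",(317,287),(272,295)),("rod end",(350,353),(253,385))):
  print(n,*tri(d["top"],p,d["scene"],q))
s=bot.observe();R=Ro.from_euler("xyz",s["tool_rot"]).as_matrix();P=s["position"];print(P,s["tool_rot"],s["qpos"])
for W in([.44,.18,.33],[.45,0,.33],[.4285,-.196,.25]):print(W,(R.T@(W-P)*100).round(1))
E
```

```text
tip [ 0.5405045  -0.08725222  0.27430286] 0.0039870936187067964
front [ 0.5217148  -0.01716433  0.18365629] 0.0018087398003956351
far [ 0.73968921 -0.03441374  0.01127211] 0.0021883388813171856
L [0.63565178 0.01172733 0.00075201] 0.0003068021759298015
rod tip [ 0.38514948 -0.10154331  0.04410494] 0.002063923092787237
rod end [ 0.2207918  -0.17804091 -0.02277754] 0.028685071167564885
[0.2614831  0.39576426 0.30153656] [-3.14060965e+00  9.35397097e-04  2.73572836e+00] [-1.10457596  0.2021376  -0.00951339  1.89065022  0.00333708  1.04975013
  0.04937251]
[0.44, 0.18, 0.33] [-24.9 -12.8  -2.8]
[0.45, 0, 0.33] [-32.9 -28.9  -2.8]
[0.4285, -0.196, 0.25] [-38.7 -47.8   5.2]
```

Call:
{"op": "servo_tool", "data": {"plan": [[0, -4, -2, -1, 0, 0, 0], [0, -8, -4, -2, 0, 0, 0], [0, -12, -6, -3, 0, 0, 0], [0, -16, -8, -3, 0, 0, 0], [0, -20, -10.5, -3, 0, 0, 0], [0, -24, -13, -3, 0, 0, 0], [0, -26, -16, -3, 0, 0, 0], [0, -28, -20, -3, 0, 0, 0], [0, -30, -24, -3, 0, 0, 0], [0, -32, -28, -3, 0, 0, 0]]}}

```text
clock: 1.9
position: [0.445, 0.0156, 0.3313]
tool_rot: [-3.142, -0.0, 2.74]
force: [1.1, 0.1, -0.0]
grip_width: -0.0
finger_force: 0.0
```

Call:
{"op": "servo_tool", "data": {"plan": [[0, -1, -3, 0, 0, 0, 0], [0, -2, -6, 0, 0, 0, 0], [0, -3, -9, 0, 0, 0, 0], [0, -4, -12, 2, 0, 0, 0], [0, -5, -15, 4, 0, 0, 0], [0, -6, -18, 6, 0, 0, 0], [0, -6.5, -19.5, 8, 0, 0, 0], [0, -6.5, -19.5, 8, 0, 0, 0], [0, -6.5, -19.5, 8, 0, 0, 0]]}}

```text
clock: 2.8
position: [0.4287, -0.1874, 0.2513]
tool_rot: [-3.141, -0.001, 2.739]
force: [0.4, -0.4, 0.6]
grip_width: -0.0002
finger_force: 0.0
```

```bash
cat > w.py <<'E'
import sys;from h import *
from workcell import bot
from scipy.spatial.transform import Rotation as Ro
def look(W,png):
    s=bot.observe();R=Ro.from_euler("xyz",s["tool_rot"]).as_matrix();P=np.array(s["position"])
    f=bot.grab_frame("wrist");cv2.imwrite(png,f["frame"])
    T=np.eye(4);T[:3,:3]=R;T[:3,3]=P
    C=np.linalg.inv(T@f["T_tool_cam"]);f["R"],f["t"]=C[:3,:3],C[:3,3]
    px=cv2.projectPoints(np.array([W]),cv2.Rodrigues(f["R"])[0],f["t"],f["mtx"],np.array([f["k1"],0,0,0,0.]))[0][0,0]
    print("clock",s["clock"],"P",P.round(4),s["tool_rot"],"predicted px",px.round(),"shift cm",(R.T@(W-P)*100).round(2),"q",s["qpos"].round(2),"F",s["force"])
    return f,R,P
E
python3 - <<'E'
from w import *
look(np.array([.4285,-.196,.126]),"pics/wb.png")
E
```

```text
clock 2.8 P [ 0.4287 -0.1874  0.2513] [-3.14131577e+00 -9.18034326e-04  2.73929060e+00] predicted px [271. 202.] shift cm [-0.33 -0.8  12.53] q [-0.11  0.27  0.49  1.99 -0.16  0.92  1.62] F [ 0.43343023 -0.43916211  0.56169854]
```

View pics/wb.png

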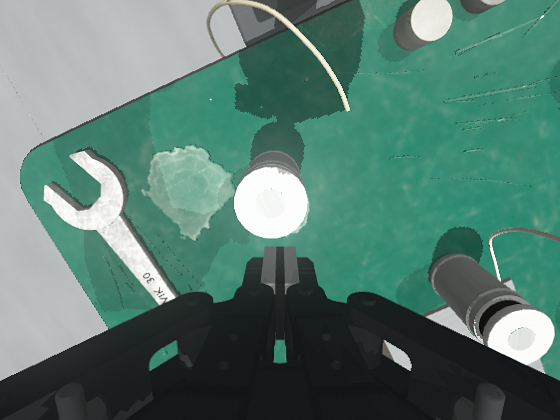

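The wrist view shows lid B at (271,202), exactly where predicted, with the free wire well clear at (347,108). I'll descend onto its centre.

Call:
{"op": "servo_tool", "data": {"plan": [[0, -0.3, -0.8, 2, 0, 0, 0], [0, -0.3, -0.8, 5, 0, 0, 0], [0, -0.3, -0.8, 8, 0, 0, 0], [0, -0.3, -0.8, 10, 0, 0, 0], [0, -0.3, -0.8, 11, 0, 0, 0], [0, -0.3, -0.8, 11.6, 0, 0, 0], [0, -0.3, -0.8, 12, 0, 0, 0], [0, -0.3, -0.8, 12.3, 0, 0, 0], [0, -0.3, -0.8, 12.5, 0, 0, 0], [0, -0.3, -0.8, 12.7, 0, 0, 0]]}}

```text
clock: 3.85
position: [0.4289, -0.1962, 0.1249]
tool_rot: [3.141, 0.001, 2.74]
force: [-1.2, 1.5, 7.6]
grip_width: -0.0004
finger_force: 3.8
```

Call:
{"op": "servo_tool", "data": {"plan": [[0, 0, 0, 0.15, 0, 0, 0], [0, 0, 0, 0.3, 0, 0, 0], [0, 0, 0, 0.45, 0, 0, 0], [0, 0, 0, 0.6, 0, 0, 0]]}}

```text
clock: 4.25
position: [0.4289, -0.1962, 0.1189]
tool_rot: [3.141, 0.001, 2.74]
force: [-1.0, 0.9, 7.1]
grip_width: 0.0002
finger_force: 3.8
```

Call:
{"op": "servo_tool", "data": {"plan": [[0, 0, 0, 0.15, 0, 0, 0], [0, 0, 0, 0.3, 0, 0, 0], [0, 0, 0, 0.38, 0, 0, 0], [0, 0, 0, 0.42, 0, 0, 0]]}}

```text
clock: 4.65
position: [0.429, -0.1963, 0.1149]
tool_rot: [3.141, 0.001, 2.74]
force: [-3.5, 2.9, 20.0]
grip_width: -0.0003
finger_force: 9.9
```

Call:
{"op": "servo_tool", "data": {"plan": [[0, 0, 0, 0.04, 0, 0, 0], [0, 0, 0, 0.04, 0, 0, 0]]}}

```text
clock: 4.85
position: [0.4291, -0.1963, 0.1149]
tool_rot: [3.141, 0.002, 2.74]
force: [-3.1, 3.5, 22.3]
grip_width: -0.0001
finger_force: 10.8
```

B is home: the force rises while z stays at 0.115. I'll lift, then go round to A from the −y side, above the wire (its top is about 0.28 m up).

Call:
{"op": "servo_tool", "data": {"plan": [[0, 0, 0, -1, 0, 0, 0], [0, 0, 0, -4, 0, 0, 0], [0, 0, 0, -8, 0, 0, 0], [0, 0, 0, -12, 0, 0, 0], [0, 0, 0, -16, 0, 0, 0], [0, 0, 0, -20, 0, 0, 0], [0, 0, 0, -24, 0, 0, 0], [0, 0, 0, -27, 0, 0, 0], [0, 0, 0, -28, 0, 0, 0]]}}

```text
clock: 5.75
position: [0.4288, -0.1967, 0.3971]
tool_rot: [3.14, 0.004, 2.739]
force: [0.8, -0.2, -0.8]
grip_width: -0.0002
finger_force: 0.0
```

Call:
{"op": "servo_tool", "data": {"plan": [[0, -4, 2, 0, 0, 0, 0], [0, -8, 3.5, 0, 0, 0, 0], [0, -12, 5, 0, 0, 0, 0], [0, -15.7, 6.7, 0, 0, 0, 0], [0, -15, 10, 0, 0, 0, 0], [0, -14, 14, 0, 0, 0, 0], [0, -13, 18, 0, 0, 0, 0], [0, -12.4, 22.2, 0, 0, 0, 0], [0, -12.4, 22.2, 0, 0, 0, 0], [0, -12.4, 22.2, 0, 0, 0, 0]]}}

```text
clock: 6.75
position: [0.6292, -0.0395, 0.3933]
tool_rot: [-3.141, -0.001, 2.741]
force: [-0.7, -1.2, 0.1]
grip_width: -0.0003
finger_force: 0.0
```

```bash
python3 - <<'E'
from w import *
look(np.array([.6296,-.0398,.1277]),"pics/wa.png")
f=bot.grab_frame("scene");cv2.imwrite("pics/s1.png",f["frame"])
E
```

```text
clock 6.75 P [ 0.6292 -0.0395  0.3933] [-3.14099407e+00 -6.26343837e-04  2.74142088e+00] predicted px [280. 170.] shift cm [-6.000e-02  1.000e-02  2.656e+01] q [-0.34  0.45  0.49  1.37 -0.21  1.37  1.32] F [-0.73808727 -1.18953629  0.12293924]
```

View pics/wa.png

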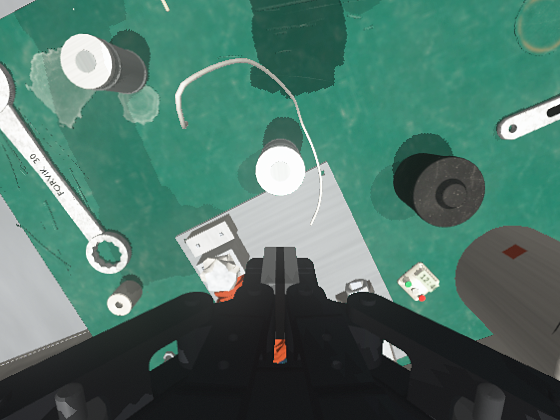

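View pics/s1.png

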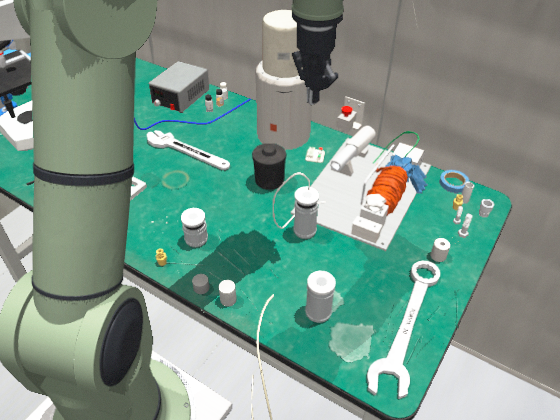

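The wrist view shows lid A at (280,171), as predicted. The wire arches on the base side of it, from (183,127) over (245,60) to (312,222). The scene view shows B seated and upright. I'll check the camera offset against the wire before descending.

```bash
python3 - <<'E'
from w import *
import pickle
f,R,P=look(np.array([.6296,-.0398,.1277]),"pics/x.png")
T=f["T_tool_cam"];print(np.round(T,3))
d=pickle.load(open("d.pkl","rb"))
for p in((183,127),(180,95),(210,65),(245,60),(280,85),(300,115),(318,165),(320,190)):
  # intersect with heights to compare with the arc; pair by nearest point of the top-view curve
  best=min(((tri(f,p,d["top"],q),q) for q in((318,202),(310,208),(300,214),(285,218),(275,213),(270,200),(270,185),(272,170),(278,158))),key=lambda k:k[0][1])
  X=best[0][0];print(p,best[1],X.round(3),best[0][1].round(4),"tool cm",(R.T@(X-P)*100).round(1))
E
```

```text
clock 6.85 P [ 0.629  -0.0415  0.3937] [-3.14095388e+00  2.21463034e-05  2.73848535e+00] predicted px [282. 170.] shift cm [1.00e-02 1.90e-01 2.66e+01] q [-0.34  0.45  0.49  1.37 -0.21  1.37  1.32] F [-0.25504005 -1.2533604  -0.21861964]
[[ 0.001 -0.965 -0.263  0.066]
 [ 1.     0.001 -0.    -0.001]
 [ 0.    -0.263  0.965 -0.143]
 [ 0.     0.     0.     1.   ]]
(183, 127) (318, 202) [ 0.546 -0.09   0.25 ] 0.0065 tool cm [ 5.7 -7.7 14.3]
(180, 95) (310, 208) [ 0.528 -0.073  0.281] 0.0074 tool cm [ 8.1 -6.9 11.3]
(210, 65) (300, 214) [ 0.517 -0.051  0.264] 0.0013 tool cm [ 9.9 -5.3 12.9]
(245, 60) (285, 218) [ 0.516 -0.025  0.22 ] 0.0032 tool cm [11.  -2.9 17.4]
(280, 85) (275, 213) [ 0.541 -0.004  0.135] 0.0021 tool cm [ 9.5  0.  25.9]
(300, 115) (270, 200) [0.581 0.008 0.078] 0.0037 tool cm [ 6.3  2.7 31.6]
(318, 165) (278, 158) [ 0.599 -0.008  0.362] 0.0009 tool cm [4.  1.9 3.1]
(320, 190) (278, 158) [ 0.683 -0.007  0.079] 0.0009 tool cm [-3.6  5.3 31.5]
```

The camera, 66 mm out towards the wire, would come within a few cm of it. I'll turn the tool 80° to point it away.

Call:
{"op": "servo_tool", "data": {"plan": [[0, 0, 0, 0, 0, 0, 8], [0, 0, 0, 0, 0, 0, 16], [0, 0, 0, 0, 0, 0, 24], [0, 0, 0, 0, 0, 0, 32], [0, 0, 0, 0, 0, 0, 40], [0, 0, 0, 0, 0, 0, 48], [0, 0, 0, 0, 0, 0, 56], [0, 0, 0, 0, 0, 0, 64], [0, 0, 0, 0, 0, 0, 72], [0, 0, 0, 0, 0, 0, 80]]}}

```text
clock: 7.9
position: [0.6291, -0.0416, 0.3939]
tool_rot: [3.141, -0.0, 1.336]
force: [-0.5, 1.1, 0.4]
grip_width: 0.0
finger_force: 0.0
```

Call:
{"op": "servo_tool", "data": {"plan": [[0, 0, 0, 0, 0, 0, 0], [0, 0, 0, 0, 0, 0, 0]]}}

```text
clock: 8.1
position: [0.6292, -0.041, 0.3937]
tool_rot: [-3.142, 0.0, 1.347]
force: [0.2, -0.2, -0.4]
grip_width: 0.0
finger_force: 0.0
```

```bash
python3 - <<'E'
from w import *
W=np.array([.6296,-.0398,.1277])
f,R,P=look(W,"pics/wa2.png")
print(f["T_tool_cam"][:3,3]@R.T)
for r in (30,):
  px=cv2.projectPoints(np.array([W]),cv2.Rodrigues(f["R"])[0],f["t"],f["mtx"],np.array([f["k1"],0,0,0,0.]))[0][0,0]
  c,s=blob(f["frame"],tuple(px.astype(int)),225,35);print(c,s,plane(f,c,.1277))
E
```

```text
clock 8.1 P [ 0.6292 -0.041   0.3937] [-3.14159139e+00  2.50301219e-04  1.34680630e+00] predicted px [279. 168.] shift cm [1.40e-01 1.00e-02 2.66e+01] q [-0.52  0.52  0.82  1.38 -0.38  1.4   0.07] F [ 0.18377432 -0.15770087 -0.38263971]
[0.01463312 0.0637464  0.14285619]
[279.90400844 168.57383966] [ 255  144   50   50 1896] [ 0.62996319 -0.04061366  0.1277    ]
```

Call:
{"op": "servo_tool", "data": {"plan": [[0, 0, 0, 3, 0, 0, 0], [0, 0, 0, 6, 0, 0, 0], [0, 0, 0, 9, 0, 0, 0], [0, 0, 0, 12, 0, 0, 0], [0, 0, 0, 15, 0, 0, 0], [0, 0, 0, 18, 0, 0, 0], [0, 0, 0, 21, 0, 0, 0], [0, 0, 0, 23.5, 0, 0, 0], [0, 0, 0, 25, 0, 0, 0], [0, 0, 0, 25.7, 0, 0, 0]]}}

```text
clock: 9.15
position: [0.629, -0.0405, 0.1357]
tool_rot: [-3.141, 0.0, 1.345]
force: [0.8, 0.4, 0.5]
grip_width: -0.0
finger_force: 0.0
```

Call:
{"op": "servo_tool", "data": {"plan": [[0, 0, 0, 0.2, 0, 0, 0], [0, 0, 0, 0.4, 0, 0, 0], [0, 0, 0, 0.6, 0, 0, 0], [0, 0, 0, 0.8, 0, 0, 0], [0, 0, 0, 1, 0, 0, 0], [0, 0, 0, 1.15, 0, 0, 0], [0, 0, 0, 1.3, 0, 0, 0], [0, 0, 0, 1.45, 0, 0, 0]]}}

```text
clock: 9.95
position: [0.6299, -0.0404, 0.123]
tool_rot: [3.14, -0.0, 1.344]
force: [-1.0, 0.2, 7.2]
grip_width: -0.0002
finger_force: 3.8
```

Call:
{"op": "servo_tool", "data": {"plan": [[0, 0, 0, 0.15, 0, 0, 0], [0, 0, 0, 0.3, 0, 0, 0], [0, 0, 0, 0.45, 0, 0, 0], [0, 0, 0, 0.6, 0, 0, 0], [0, 0, 0, 0.7, 0, 0, 0], [0, 0, 0, 0.78, 0, 0, 0], [0, 0, 0, 0.82, 0, 0, 0]]}}

```text
clock: 10.65
position: [0.63, -0.0404, 0.1151]
tool_rot: [3.14, -0.001, 1.344]
force: [-2.7, 0.9, 16.4]
grip_width: 0.0002
finger_force: 7.5
```

Call:
{"op": "servo_tool", "data": {"plan": [[0, 0, 0, 0.05, 0, 0, 0], [0, 0, 0, 0.07, 0, 0, 0]]}}

```text
clock: 10.85
position: [0.6301, -0.0405, 0.115]
tool_rot: [3.14, -0.001, 1.344]
force: [-5.5, 1.2, 22.6]
grip_width: -0.0001
finger_force: 11.3
```

Home. I'll lift clear and verify.

Call:
{"op": "servo_tool", "data": {"plan": [[0, 0, 0, -1, 0, 0, 0], [0, 0, 0, -4, 0, 0, 0], [0, 0, 0, -8, 0, 0, 0], [0, 0, 0, -12, 0, 0, 0], [0, 0, 0, -16, 0, 0, 0], [0, 0, 0, -20, 0, 0, 0], [0, 0, 0, -24, 0, 0, 0], [0, 0, 0, -27, 0, 0, 0], [0, 0, 0, -28, 0, 0, 0], [0, 0, 0, -28, 0, 0, 0]]}}

```text
clock: 11.85
position: [0.6296, -0.0406, 0.3946]
tool_rot: [3.14, -0.001, 1.344]
force: [-0.6, -0.2, 0.0]
grip_width: 0.0002
finger_force: 0.0
```

```bash
python3 - <<'E'
from h import *
from workcell import bot
f=bot.grab_frame("scene");cv2.imwrite("pics/s2.png",cv2.resize(f["frame"][130:340,150:430],None,fx=2.8,fy=2.8))
for nm,b in(("short",(193,219)),("A",(307,201)),("B",(321,283))):
    q,r=blob(f["frame"],b,225);print(nm,q,r[4],plane(f,q,.083 if nm=="short" else .115))
print(bot.observe()["position"],bot.observe()["force"])
E
```

```text
short [192.46625767 216.15644172] 326 [0.45110973 0.17796783 0.083     ]
A [316.11010216 198.85357548] 881 [ 0.64142736 -0.06098879  0.115     ]
B [321.1018711  281.53430353] 481 [ 0.42725298 -0.19711184  0.115     ]
[ 0.62925059 -0.04031547  0.39310515] [ 0.56700355  0.15793797 -0.8823218 ]
```

View pics/s2.png

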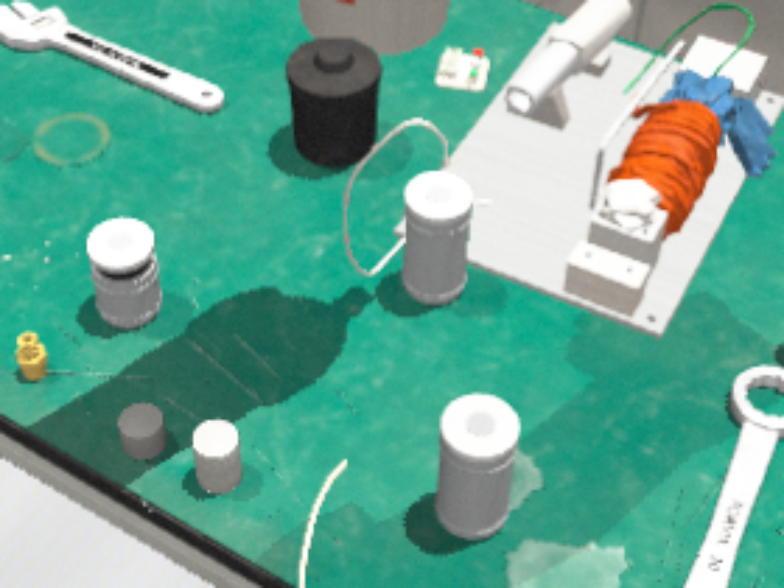

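Both tall lids are flush and upright: A at crop (438,195), B at (480,425). The short canister at (120,245) still has its gap, and its blob hasn't moved. A's blob position is off only because it merged with the white wire.

```bash
python3 -c "
from workcell import bot
print(bot.job_done())"
```

```text
the job is handed in; nothing more can be done
None
```

Both tall canister lids are pressed fully home, with the canisters upright where they stood and the short canister untouched; the job was handed in at about 12 s of the 32 s allowed.

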